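# Fish the pastry cutter out of the gap beside the toaster

### The job

The small pastry cutter has slid into the narrow gap between the toaster and the canister, where no hand fits. Take the hooked rod, catch the cutter's arched strap with it and lift it out, stand it gently and upright inside the rim of the dark tray beside the bigger cutter, then lay the rod flat on the bare worktop. Leave the canister, the jar behind it and the bigger cutter where they are.

Things in the scene. Friction and masses are not known exactly. Their poses are not given: they have to be found in the camera images.
- cutter: small round steel pastry cutter: open band, outer diameter 50, wall 2, 26 tall, with a strap handle 13 wide, 2 thick arched over it; 70 tall in all, 35 to 70 g. Origin at the centre of its underside, z up. Strap in its y-z plane: reach through the arch along its x axis. Starts upright in the gap, 25 to 65 behind the front mouth, its x within 0.3 rad of the gap's direction
- cutter_strap (a point): middle of the underside of the strap's top, 68 above the small cutter's underside; it rests on the hook when the cutter hangs, and the hanging cutter then swings freely sideways, so fast moves set it swinging. Below it the arch is about 50 wide between its legs up to 49 above the underside, then curves in towards the top
- hook_rod: hooked rod, 90 g, flat on the worktop before the toaster: flat-bottomed wooden handle 160 long, 22 wide, 20 tall; straight steel shank 6 thick; tip 40 long bent up 70 degrees. Origin on the handle's underside at the place to grip across the 22 width, near its balance; x along the shank to the tip, z up. Handle from x = -120 to +40, shank axis at z = 10, bend at x = 200
- hook_bend (a point): the rod's bend, on the shank axis (rod x = 200, z = 10). With the rod dipping about 40 degrees the tip rises about 30 degrees ahead of the bend, slips under the strap, and on lifting the strap slides into the V at the bend. With the rod level the upturned tip, its top 41 above the shank axis, is too tall to pass between band and strap
- hook_tip (a point): end of the rod's bent tip, on its axis (rod x = 214, z = 48)
- tray: flat dark tray on the worktop, left of the canister: 105 (its x) by 285 (its y), floor 6 above the worktop, with a rim all round 12 high and 7 wide; 0.6 kg, loose. Origin at the centre of its underside, z up, its x pointing away from the robot. The bigger cutter stands on its +y half; its middle and -y half are free
- big_cutter: bigger steel pastry cutter of the same shape, outer diameter 72, 85 tall, standing on the tray. Origin at the centre of its underside
- toaster: white toaster, fixed. Its body spans x = -203 to -29, y = -124 to +148 in its own frame and is 190 tall; origin on the worktop, x away from the robot. The gap runs along its +y end (flat face y = +148), along the toaster's x; it is 64 to 70 wide, middle at y = +180, open to the front, where the mouth is at x = -203
- canister: square white canister with wooden lid, 102 by 102, 123 tall, 140 with its knob, 0.9 kg, loose, at the mouth of the gap on the side away from the toaster. Origin at the centre of its underside
- spice_jar: round jar with a dark lid, diameter 44, 105 tall, loose, behind the canister along the gap. Origin at the centre of its underside
Mind the look-alikes: they are no part of the job. Leave any orange or purple look-alike of the cutter alone.

How it is judged (in metres and radians):
On the way:
1. the small cutter hangs on the rod, its underside more than 30 mm above the worktop, touched by no finger (height (world z) of cutter above 0.03 m and contact force between hook_rod and cutter above 0.1 N and contact force between the fingers and cutter below 0.05 N), for 0.2 s.
At the end, for the whole second after the job is handed in: the small cutter stands upright (within 0.1 rad) on the tray's floor inside the rim, centre within 30 mm of its middle across and 120 mm along, at rest, free of the rod; the rod lies on the worktop, on base or side, level within 0.17 rad, off the tray, at rest (contact force between cutter and tray above 0.1 N and angle between cutter's own z axis and vertical below 0.1 rad and x of cutter in the frame of tray between -0.03 and 0.03 m and y of cutter in the frame of tray between -0.12 and 0.12 m and contact force between hook_rod and cutter below 0.02 N and linear speed of each of cutter, hook_rod below 0.02 m/s and angle between hook_rod's own x axis and vertical between 1.4 and 1.74 rad and height (world z) of hook_rod below 0.018 m and contact force between hook_rod and tray below 0.05 N); the robot touches nothing.
It fails at once if the canister or the spice jar is pushed more than 20 mm or tipped (distance of any of canister, spice_jar from where it was at the start of the episode above 0.02 m or angle between any of canister, spice_jar's own z axis and vertical above 0.2 rad).
It fails at once if the bigger cutter is pushed more than 20 mm or tipped over (distance of big_cutter from where it was at the start of the episode above 0.02 m or angle between big_cutter's own z axis and vertical above 0.4 rad).
It fails at once if the small cutter is dropped: it falls faster than 0.8 m/s without resting on the rod (linear speed of cutter above 0.8 m/s and contact force between hook_rod and cutter below 0.01 N).
It also fails if it takes over 70 s, if anything falls off the work surface, if the arm or the gripper's body presses on something with over 40 N, if the wrist force passes 120 N, or if a joint passes its speed limit or range.

### The arm

A 6-joint arm with a two-finger parallel gripper is mounted at the origin on a cart in front of the work surface, level with it; the furniture and walls round the work are solid. World frame = base frame: x ahead of the robot, y to its left, z up, the work surface at z = 0. Lengths are in m, angles in degrees, forces in N, time in s.
With the tool pointing down it reaches from about 0.25 to 0.725 m from the base axis. Payload 9.7 kg.
Tool frame: the origin (TCP) lies at the very end of the fingers, on their centre line; the grasp point (between the pads) lies 19 mm behind it; z points along the fingers, y is the line along which they close (so a half turn about z gives the same grasp; the last joint's range is limited). The gripper opens to 85 mm and grips with 20 to 120 N. Pads are 22 mm wide; open, the fingers measure 114 mm over their backs; the gripper's body (76 mm by 85 mm) begins 54 mm behind the grasp point. The pads swing forward as they close: fully open they stand 13 mm farther back than shut.
Start: joints at [-68.64, 4.979, 10.078, 95.1, 0, 90], TCP at [0.2, -0.512, 0.231] pointing down, gripper open.
Joint ranges: [-179.16, 179.16], [-48.56, 103.87], [-65.8, 70.77], [-126.05, 130.52], [-82.76, 87.17], [-180, 180]. Speed limits (degrees/s): [127.2, 127.2, 147.25, 180, 180, 180].

### API

Orientations are given as [roll, pitch, yaw] about the fixed x, y, z axes, in that order (R = Rz(yaw) Ry(pitch) Rx(roll)).
In Python, from workcell import bot, viewer, finder gives the robot as it stands. The module is installed in compiled form; this text tells all that it offers.
- The arm moves only by the shell command python3 -m inch 'ROWS' [FORCE]. ROWS is JSON, a list that holds one entry, the list of rows, each a list of 7 numbers: the opening in per cent of the stroke, from 0 (shut) to 100 (fully open), then the shift along the tool's x, y, z in mm, then the turn, a rotation vector about the tool's x, y, z in degrees. In form: [[[grip, tx, ty, tz, ax, ay, az], ...]]. A call has 1 to 8 rows; each row shifts and turns the commanded pose from where the row before left it, along the tool's axes as they then stand; what a row does not reach is not made up. A row lasts 1/8 s, in which the tool goes at most 62.5 mm and 10.7 degrees, less where a joint would pass 70% of its speed; a pose out of reach is approached as far as the arm can. A call with a gripper value outside its range is refused whole. The fingers move at their own pace and stop on an object; FORCE is the grip in N (left out, the last holds). Time passes only in rows, so rows that do not move let the fingers close. It gives the time, the measured TCP pose, the force, the opening and the grip force at its end, in the units of the state.
- bot.get_obs(): the state, without advancing time (a new reading comes with each control period).
- viewer.camera(name): name is "scene" or "top" or "wrist"; returns a dict with "pixels" (384x512x3 uint8, red, green, blue), "vfov" (degrees; the focal length in pixels is half the picture's height over the tangent of half this angle, whatever the lens; pixels are square), "cx", "cy" (the principal point, pixels), "R" (3x3) and "t" (3): a world point X has camera coordinates R X + t. Camera axes: x right, y down, z forward; pixel columns grow to the right and rows downward; lengths in m; the calibration is good to about 2 mm. A picture is of the moment at which its call begins. There is no depth.
- bot.job_done(): hands the job in; it is judged then, once.
Trained networks look in the newest picture that a camera, given by its name, has taken for a name from the list of things; names that differ only in an ending like _2 or _b are one class to them, and where a whole thing is asked for, a point or a joint stands for the part that bears it (a point fixed in the world has none). Each returns a list of dicts, best first, with "conf" (0 to 1); they miss things now and then, are a little off and sometimes report something else, mostly with a low value. They report only what shows in the picture. A call takes as long as a camera call. They do not tell look-alikes from the thing itself.
- finder.outline_of(camera, thing): "pixels" (384x512 bool, what is visible of it) and "extent" ([centre column, centre row, width, height] in pixels, round what is visible of it).
- finder.mark_of(camera, thing): "position" ([column, row] in pixels: a listed point, or the origin of a listed thing).
The state is a dict: "time": time; "q": joint angles; "qd": joint speeds; "joint_efforts": joint torques, N m; "ee_pos": TCP position; "tcp_rot": TCP orientation; "wrist_force": force on the tool from outside, world axes, zero at the start; "torque": the same for the moment, N m; "opening": finger opening in m; "grasp_force": force on a finger pad.
Only numpy, scipy, OpenCV 4.12 (cv2) and the standard library are available. Lean on these libraries where they do the work, as an engineer would, in place of code of your own. Each camera call takes 0.05 s, during which the arm holds its last target. There are 200 camera calls.

## Working session

There is one attempt and no reset: what is moved stays moved. The work goes in short steps, Python scripts to look and compute and a shell command to move; the robot and the scene stay as the last step left them, time stands still between calls to the robot, and variables do not carry over. Pictures are saved under pics/ and viewed, at most 10 in all, crops included, and the job is handed in when it is done.

```bash
mkdir -p pics; cat > h.py <<'E'
import numpy as np, cv2
from workcell import bot, viewer, finder
from scipy.spatial.transform import Rotation as Ro
def f_of(c): return c["pixels"].shape[0]/2/np.tan(np.radians(c["vfov"])/2)
def proj(c,X):
    p=np.asarray(c["R"])@np.asarray(X,float)+np.asarray(c["t"]); f=f_of(c)
    return np.array([c["cx"]+f*p[0]/p[2], c["cy"]+f*p[1]/p[2]])
def ray(c,uv):
    R=np.asarray(c["R"]);d=R.T@np.array([(uv[0]-c["cx"])/f_of(c),(uv[1]-c["cy"])/f_of(c),1]);return -R.T@np.asarray(c["t"]),d/np.linalg.norm(d)
def onz(c,uv,z):
    o,d=ray(c,uv);return o+d*(z-o[2])/d[2]
def tri(L):
    A=0;b=0
    for c,uv in L:
        o,d=ray(c,uv);P=np.eye(3)-np.outer(d,d);A=A+P;b=b+P@o
    return np.linalg.solve(A,b)
def save(c,n,s=1.0,box=None):
    im=c["pixels"][:,:,::-1]
    if box: im=im[box[1]:box[3],box[0]:box[2]]
    cv2.imwrite("pics/"+n,cv2.resize(im,None,fx=s,fy=s,interpolation=cv2.INTER_CUBIC))
E
python3 - <<'E'
from h import *
np.set_printoptions(precision=3,suppress=True)
C={n:viewer.camera(n) for n in("scene","top")}
big=np.hstack([C["scene"]["pixels"],C["top"]["pixels"]])[:,:,::-1]
save(C["scene"],"s0.png",1.55);save(C["top"],"t0.png",1.55)
for n,c in C.items():
    print(n,c["vfov"],-np.asarray(c["R"]).T@np.asarray(c["t"]))
    for t in "cutter cutter_strap hook_rod hook_bend hook_tip tray big_cutter toaster canister spice_jar".split():
        for m in finder.mark_of(n,t)[:3]: print(t,np.round(m["conf"],2),np.array(m["position"]),onz(c,m["position"],0.068 if t=="cutter_strap" else 0.01 if t=="hook_bend" else .048 if t=="hook_tip" else 0))
print(bot.get_obs())
E
```

```text
scene 50.00909813628876 [-0.078  0.637  1.023]
cutter 0.66 [230.2 204.8] [0.622 0.115 0.   ]
cutter 0.56 [250.2 141. ] [ 0.81  -0.145  0.   ]
cutter 0.55 [278.7 171.3] [ 0.622 -0.109  0.   ]
cutter_strap 0.77 [224.3 187.2] [0.644 0.116 0.068]
cutter_strap 0.73 [280.2 156. ] [ 0.624 -0.115  0.068]
cutter_strap 0.51 [250.9 123.5] [ 0.822 -0.161  0.068]
hook_rod 0.56 [324.7 192.7] [ 0.445 -0.148  0.   ]
hook_bend 0.9 [369.9 164.3] [ 0.419 -0.358  0.01 ]
hook_tip 0.8 [370.  158.8] [ 0.417 -0.343  0.048]
tray 0.67 [193.7 262.4] [0.528 0.335 0.   ]
tray 0.6 [366.8 163.8] [ 0.433 -0.362  0.   ]
big_cutter 0.85 [174.2 279.9] [0.52  0.409 0.   ]
big_cutter 0.16 [276.7 172.5] [ 0.623 -0.099  0.   ]
toaster 0.21 [193.2 262.9] [0.528 0.337 0.   ]
canister 0.84 [254.1 177.2] [ 0.66  -0.027  0.   ]
top 54.72919434757997 [0.409 0.027 1.145]
cutter 0.69 [303.5 123.6] [ 0.802 -0.159  0.   ]
cutter 0.65 [286.2 176.1] [ 0.632 -0.097  0.   ]
cutter 0.6 [216.5 175. ] [0.641 0.122 0.   ]
cutter_strap 0.62 [219.  170.2] [0.641 0.109 0.068]
cutter_strap 0.57 [302.7 114.3] [ 0.808 -0.147  0.068]
cutter_strap
[... 297 characters left out ...]
0.78 [122.2 220. ] [ 0.506  0.414 -0.   ]
toaster 0.93 [349.6 139.7] [ 0.745 -0.304 -0.   ]
canister 0.6 [259.6 172. ] [ 0.647 -0.014  0.   ]
spice_jar 0.47 [267.2 146.7] [ 0.728 -0.04   0.   ]
spice_jar 0.21 [286.  177.3] [ 0.628 -0.096  0.   ]
{'time': 1.1, 'q': array([-68.642,   4.98 ,  10.081,  95.101,   0.   ,  89.999]), 'qd': array([-0.006,  0.038,  0.053,  0.001, -0.005,  0.037]), 'joint_efforts': array([  0.001, -52.01 ,  46.487,   0.002,   0.   ,  -0.   ]), 'ee_pos': array([ 0.2  , -0.512,  0.231]), 'tcp_rot': array([180.  ,  -0.  ,  21.36]), 'wrist_force': array([-0.337, -0.332, -0.343]), 'torque': array([ 0.046, -0.009, -0.009]), 'grasp_force': 0.0, 'opening': 0.08538096618254784}
```

View pics/s0.png

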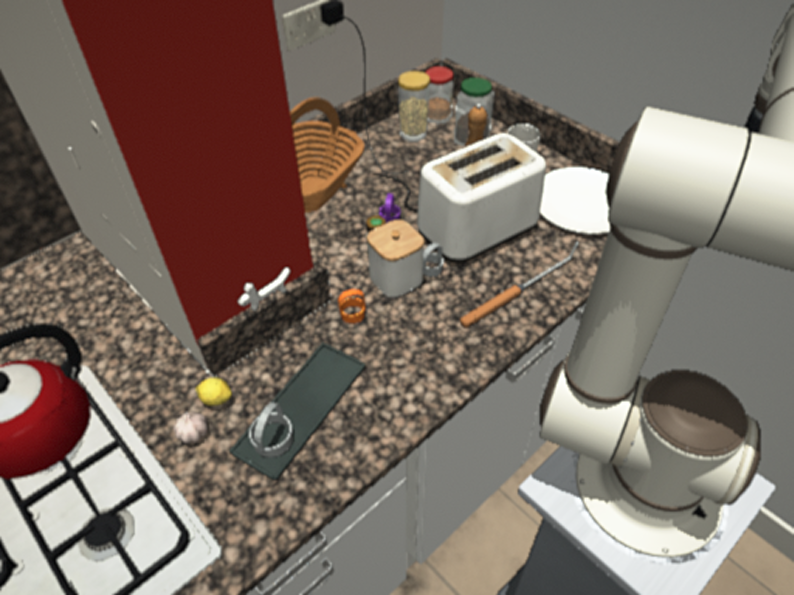

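View pics/t0.png

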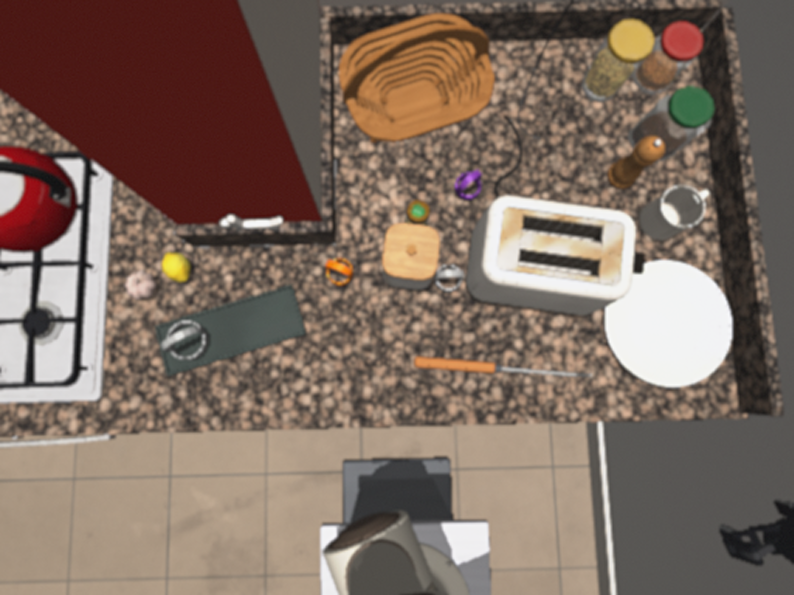

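The steel cutter shows at top-view px (290,179) in the gap between the toaster and the canister. The orange (219,175) and purple (302,119) ones are the decoys. The rod lies before the toaster with its tip to the right, and the tray is on the left with the big cutter at (120,220). Next I'll fit the poses.

```bash
cat > fit.py <<'E'
from h import *
from scipy.optimize import minimize
np.set_printoptions(precision=4,suppress=True)
C={n:viewer.camera(n) for n in("scene","top")}
def box(x0,x1,y0,y1,h): return np.array([[x,y,z] for x in(x0,x1) for y in(y0,y1) for z in(0,h)])
def fit(thing,B,p0,near,cams=("scene","top")):
    M={}
    for n in cams:
        r=[o for o in finder.outline_of(n,thing)]
        r=[o for o in r if np.linalg.norm(np.array(o["extent"][:2])-proj(C[n],near))<40]
        if r: M[n]=r[0]["pixels"]; print(thing,n,r[0]["conf"],r[0]["extent"])
    def cost(p):
        a=np.radians(p[2]);R=np.array([[np.cos(a),-np.sin(a),0],[np.sin(a),np.cos(a),0],[0,0,1]])
        s=0
        for n,m in M.items():
            P=np.array([proj(C[n],R@b+[p[0],p[1],0]) for b in B])
            h=cv2.convexHull((P*16).astype(np.int32)*1)
            im=np.zeros((384*2,512*2),np.uint8);cv2.fillConvexPoly(im,(cv2.convexHull(P.astype(np.float32))*2*16).astype(np.int32),1,shift=4)
            mm=cv2.resize(m.astype(np.uint8),None,fx=2,fy=2,interpolation=cv2.INTER_NEAREST)
            s+=1-(im&mm).sum()/(im|mm).sum()
        return s
    best=min((minimize(cost,np.array(p0)+d,method="Nelder-Mead",options=dict(initial_simplex=np.array(p0)+d+np.array([[0,0,0],[.02,0,0],[0,.02,0],[0,0,6]]))) for d in ([0,0,0],[.005,-.005,4],[-.005,.005,-4])),key=lambda r:r.fun)
    print(thing,best.x,best.fun);return best.x
t=fit("toaster",box(-.203,-.029,-.124,.148,.19),[.76,-.3,-4],[.65,-.28,.1])
fit("canister",box(-.051,.051,-.051,.051,.123),[.64,-.02,-4],[.64,-.02,.06])
fit("tray",box(-.0525,.0525,-.1425,.1425,.012),[.528,.336,10],[.528,.336,0])
for n,near in (("cutter",[.625,-.105,0]),("cutter_strap",[.625,-.105,.068]),("hook_rod",[.44,-.15,0]),("hook_bend",[.42,-.35,.01]),("hook_tip",[.42,-.36,.048]),("big_cutter",[.51,.41,0]),("spice_jar",[.728,-.04,0])):
    L=[]
    for k in C:
        r=[m["position"] for m in finder.mark_of(k,n) if np.linalg.norm(np.array(m["position"])-proj(C[k],near))<22]
        if r: L.append((C[k],r[0]))
    if L: print(n,len(L),tri(L) if len(L)>1 else onz(*L[0],near[2]))
c=C["top"];save(c,"t1.png",6,(255,150,345,225))
for yy in (-.0,):
    a=np.radians(t[2]);R=np.array([[np.cos(a),-np.sin(a),0],[np.sin(a),np.cos(a),0],[0,0,1]])
    print("mouth mid",R@[-.203,.18,0]+[t[0],t[1],0], "40 in",R@[-.158,.18,0]+[t[0],t[1],0])
E
python3 fit.py
```

```text
toaster scene 0.96 [296.5, 125.1, 109.6, 87.2]
toaster top 0.6 [356.8, 144.8, 112.3, 116.5]
toaster [ 0.7512 -0.2932 -0.9202] 0.349951848579074
canister scene 0.73 [253.9, 165.6, 38.1, 53.2]
canister top 0.67 [263.4, 165.2, 36.1, 40.3]
canister [  0.6529  -0.0254 -19.0888] 0.2856516685438374
tray scene 0.94 [193.1, 263.5, 85.9, 89.6]
tray top 0.87 [148.2, 211.3, 97.9, 54.3]
tray [ 0.5266  0.3318 15.4551] 0.2988347048283091
cutter 2 [ 0.6209 -0.0939  0.0073]
cutter_strap 2 [ 0.6132 -0.097   0.0835]
hook_rod 2 [ 0.4466 -0.148  -0.0035]
hook_bend 2 [ 0.4227 -0.3518 -0.0036]
hook_tip 2 [ 0.4303 -0.363   0.0252]
big_cutter 2 [0.5069 0.415  0.0117]
spice_jar 1 [ 0.7363 -0.0448  0.    ]
mouth mid [ 0.5512 -0.11    0.    ] 40 in [ 0.5962 -0.1107  0.    ]
```

View pics/t1.png

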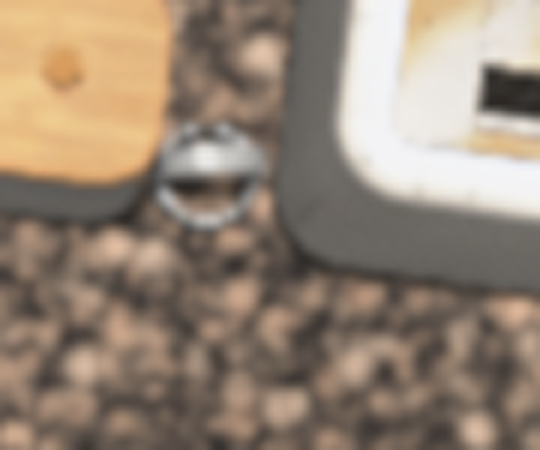

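```bash
python3 -m inch '[[[100,45,-31,0,0,0,0],[100,45,-31,0,0,0,0],[100,45,-31,0,0,0,0],[100,45,-31,0,0,0,0],[100,45,-31,0,0,0,0],[100,45,-31,0,0,0,0],[100,45,-31,0,0,0,0],[100,44,-32,0,0,0,0]]]'
python3 -m inch '[[[100,0,0,0,0,0,-10],[100,0,0,0,0,0,-10],[100,0,0,0,0,0,-10],[100,0,0,0,0,0,-10],[100,0,0,0,0,0,-10],[100,0,0,0,0,0,-10],[100,0,0,0,0,0,-2],[100,0,0,0,0,0,0]]]'
python3 -c "from h import *;o=bot.get_obs();print(o['q'],o['ee_pos'],o['tcp_rot'])"
```

```text
time: 3.2
ee_pos: [0.4448, -0.1479, 0.2315]
tcp_rot: [180.0, -0.0, 21.4]
wrist_force: [0.2, -0.8, -0.2]
opening: 0.0856
grasp_force: 0.0
time: 4.2
ee_pos: [0.4439, -0.1496, 0.2313]
tcp_rot: [-180.0, 0.0, 83.2]
wrist_force: [0.1, -1.0, 0.2]
opening: 0.0857
grasp_force: 0.0
[-1.86186469e+01 -6.13960969e+00 -9.48484521e-01  9.51921061e+01
 -1.71564018e-03  7.81856506e+01] [ 0.44394797 -0.14957487  0.2312825 ] [-1.79998689e+02  1.47846609e-03  8.31957025e+01]
```

```bash
python3 - <<'E'
from h import *
np.set_printoptions(precision=4,suppress=True)
c=viewer.camera("wrist");save(c,"w0.png",1.5)
print(-np.asarray(c["R"]).T@np.asarray(c["t"]))
for t,z in (("hook_rod",0),("hook_bend",.01),("hook_tip",.048),("cutter",0),("cutter_strap",.068),("canister",0)):
    for m in finder.mark_of("wrist",t)[:2]: print(t,m["conf"],np.array(m["position"]),onz(c,m["position"],z))
for o in finder.outline_of("wrist","hook_rod")[:1]:
    ys,xs=np.nonzero(o["pixels"]);P=np.array([onz(c,p,.015)[:2] for p in zip(xs[::7],ys[::7])]);m=P.mean(0);u,s,v=np.linalg.svd(P-m);print(o["extent"],m,np.degrees(np.arctan2(v[0,1],v[0,0])))
E
```

```text
[ 0.4536 -0.0744  0.3736]
hook_rod 0.85 [255.7 154.4] [ 0.4486 -0.1446  0.    ]
hook_bend 0.84 [254.3 313.1] [ 0.4234 -0.3471  0.01  ]
hook_tip 0.75 [254.2 339.2] [ 0.4222 -0.3547  0.048 ]
cutter 0.76 [411.5  99.1] [ 0.6222 -0.1044  0.    ]
cutter_strap 0.68 [445.2  94.1] [ 0.6208 -0.0982  0.068 ]
cutter_strap 0.2 [257.3 341.6] [ 0.4272 -0.3411  0.068 ]
canister 0.88 [444.7   9.4] [ 0.6532 -0.0211  0.    ]
[252.1, 193.1, 23.2, 304.5] [ 0.4461 -0.1356] -96.0945141261767
```

View pics/w0.png

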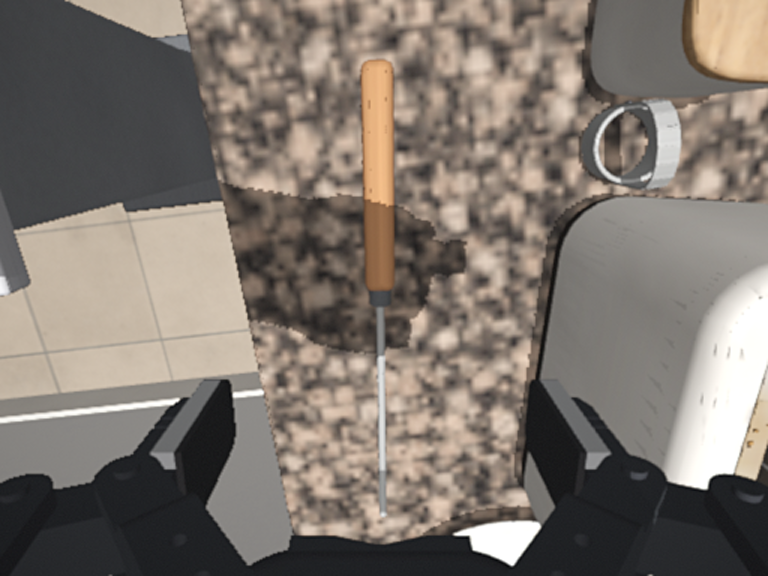

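```bash
python3 -m inch '[[[60,3,3.3,28,0,0,0],[60,0,0,28,0,0,0],[60,0,0,28,0,0,0],[60,0,0,28,0,0,0],[60,0,0,28,0,0,0],[60,0,0,28,0,0,0],[60,0,0,28,0,0,0],[60,0,0,24,0,0,0]]]'
python3 -m inch '[[[60,0,0,6,0,0,0],[60,0,0,2,0,0,0],[0,0,0,0,0,0,0],[0,0,0,0,0,0,0],[0,0,0,0,0,0,0],[0,0,0,0,0,0,0],[0,0,0,0,0,0,0],[0,0,0,0,0,0,0]]]' 100
```

```text
time: 5.6
ee_pos: [0.4473, -0.1469, 0.0102]
tcp_rot: [-180.0, -0.0, 83.3]
wrist_force: [-0.2, 0.0, 0.7]
opening: 0.051
grasp_force: 0.0
time: 6.6
ee_pos: [0.4485, -0.1473, 0.0046]
tcp_rot: [179.9, 0.0, 83.4]
wrist_force: [-0.9, 0.7, 5.6]
opening: 0.0196
grasp_force: 98.9
```

```bash
python3 -m inch '[[[0,0,0,-15,0,0,0],[0,0,0,-30,0,0,0],[0,0,0,-38,0,0,0],[0,0,0,-38,0,0,0],[0,0,0,-38,0,0,0],[0,0,0,-38,0,0,0],[0,0,0,-38,0,0,0],[0,0,0,-30,0,0,0]]]'
python3 -m inch '[[[0,0,0,0,0,0,-10],[0,0,0,0,0,0,-10],[0,0,0,0,0,0,-10],[0,0,0,0,0,0,-10],[0,0,0,0,0,0,-10],[0,0,0,0,0,0,-10],[0,0,0,0,0,0,-10],[0,0,0,0,0,0,-10]]]'
python3 -m inch '[[[0,0,0,0,0,0,-10],[0,-25,0,0,0,0,0],[0,-25,0,0,0,0,0],[0,0,0,0,0,0,0],[0,0,0,0,0,0,0]]]'
python3 - <<'E'
from h import *
np.set_printoptions(precision=4,suppress=True)
print(bot.get_obs()["q"])
c=viewer.camera("wrist");save(c,"w1.png",1.5)
print(-np.asarray(c["R"]).T@np.asarray(c["t"]))
for t,z in (("hook_rod",.25),("hook_bend",.26),("hook_tip",.3),("cutter",0),("cutter_strap",.068),("canister",0)):
    for m in finder.mark_of("wrist",t)[:2]: print(t,m["conf"],np.array(m["position"]),onz(c,m["position"],z))
E
```

```text
time: 7.6
ee_pos: [0.4474, -0.1469, 0.271]
tcp_rot: [179.9, 0.0, 83.4]
wrist_force: [0.5, -0.5, -1.4]
opening: 0.0197
grasp_force: 97.9
time: 8.6
ee_pos: [0.4473, -0.1469, 0.2693]
tcp_rot: [-180.0, 0.0, 163.7]
wrist_force: [-0.0, -1.0, -0.8]
opening: 0.0193
grasp_force: 98.0
time: 9.22
ee_pos: [0.4967, -0.1526, 0.2688]
tcp_rot: [-180.0, -0.0, 173.4]
wrist_force: [-0.6, 0.1, -1.5]
opening: 0.0194
grasp_force: 97.9
[-17.0799   1.8151  10.9685  99.1652  -0.0031 -10.4418]
[ 0.4218 -0.1443  0.4111]
hook_rod 0.75 [256.5 248.7] [ 0.5029 -0.1516  0.25  ]
hook_bend 0.75 [310.6 260.5] [ 0.5076 -0.1247  0.26  ]
cutter 0.87 [303.  238.2] [ 0.6204 -0.0991  0.    ]
cutter 0.81 [464.7 232.3] [0.6365 0.1167 0.    ]
cutter_strap 0.88 [499.3 260.5] [0.6414 0.1157 0.068 ]
cutter_strap 0.59 [310.5 260.9] [ 0.617 -0.1    0.068]
canister 0.43 [308.1 261.7] [ 0.6565 -0.0945  0.    ]
```

View pics/w1.png

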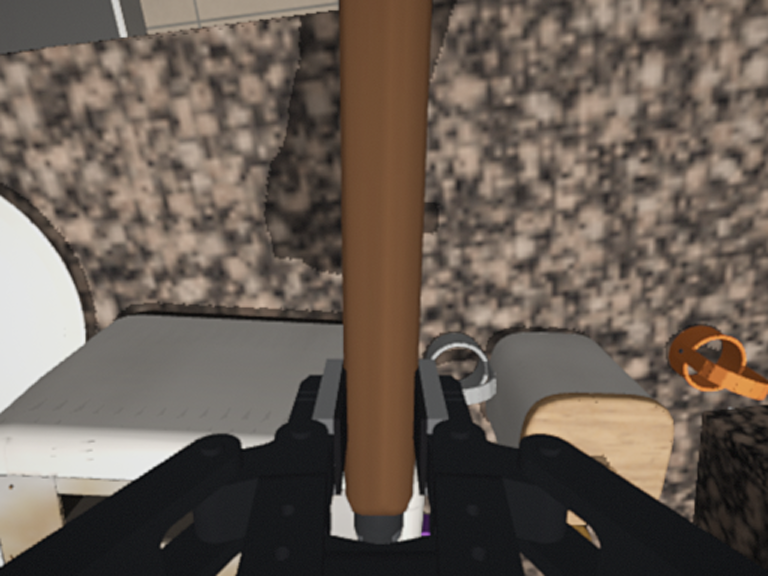

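```bash
python3 -m inch '[[[0,28,17,0,0,0,0],[0,28,17,0,0,0,0],[0,28,17,0,0,0,0],[0,27,16,0,0,0,0],[0,0,0,0,0,8,0],[0,0,0,0,0,8,0],[0,0,0,0,0,8,0],[0,0,0,0,0,0,0]]]'
python3 -m inch '[[[0,0,0,0,0,8,0],[0,0,0,0,0,8,0],[0,0,0,0,0,0,0]]]'
python3 -c "from h import *;o=bot.get_obs();print(o['q'],o['ee_pos'],o['tcp_rot'])"
```

```text
time: 10.58
ee_pos: [0.3959, -0.0735, 0.2654]
tcp_rot: [180.0, -24.4, 173.4]
wrist_force: [0.2, 0.1, -0.7]
opening: 0.0192
grasp_force: 98.0
time: 10.95
ee_pos: [0.3935, -0.0732, 0.2611]
tcp_rot: [180.0, -39.8, 173.4]
wrist_force: [-1.0, 0.4, -0.7]
opening: 0.0195
grasp_force: 98.0
[ -9.31982007  21.81580352  22.37371746 130.29674462  -1.71723961
  -2.06728054] [ 0.39351255 -0.07323478  0.26114496] [179.9975794  -39.76977244 173.36897186]
```

```bash
cat > chk.py <<'E'
from h import *
np.set_printoptions(precision=4,suppress=True)
o=bot.get_obs();R=Ro.from_euler("xyz",o["tcp_rot"],degrees=True).as_matrix()
B=o["ee_pos"]+R@[-.2,0,-.0054];T=o["ee_pos"]+R@[-.214,0,-.0434]
print("t",o["time"],"q",o["q"],"bend",B,"tip",T)
for n in("scene","top"):
    c=viewer.camera(n)
    for t,X in(("hook_bend",B),("hook_tip",T)):
        for m in finder.mark_of(n,t)[:1]: print(n,t,m["conf"],np.array(m["position"]),"exp",proj(c,X))
    for m in finder.mark_of(n,"cutter_strap")[:4]: print(n,"strap",m["conf"],np.array(m["position"]),"exp start",proj(c,[.619,-.0995,.068]),"exp bend",proj(c,B))
E
python3 chk.py
```

```text
t 10.95 q [ -9.3198  21.8158  22.3737 130.2967  -1.7172  -2.0673] bend [ 0.5496 -0.0914  0.1374] tip [ 0.5845 -0.0954  0.1576]
scene hook_bend 0.65 [292.4 153.5] exp [292.4345 154.99  ]
scene hook_tip 0.48 [287.7 145.9] exp [285.6793 144.2345]
scene strap 0.69 [225.7 189. ] exp start [278.045  158.8545] exp bend [292.4345 154.99  ]
scene strap 0.66 [252.2 126.5] exp start [278.045  158.8545] exp bend [292.4345 154.99  ]
scene strap 0.62 [280.8 155.8] exp start [278.045  158.8545] exp bend [292.4345 154.99  ]
top strap 0.48 [218.9 170.1] exp start [289.5015 175.888 ] exp bend [290.3524 195.8663]
top strap 0.37 [289.6 178.1] exp start [289.5015 175.888 ] exp bend [290.3524 195.8663]
```

```bash
python3 -m inch '[[[0,-13,-2,15.5,0,0,0],[0,-13,0,15.5,0,0,0],[0,-13,0,15.5,0,0,0],[0,-13,0,15.5,0,0,0],[0,-12.8,0,15.6,0,0,0],[0,0,0,0,0,0,0],[0,0,0,0,0,0,0]]]'
python3 chk.py
```

```text
time: 12.22
ee_pos: [0.3929, -0.0752, 0.1632]
tcp_rot: [-180.0, -39.7, 173.4]
wrist_force: [0.3, -0.8, -0.2]
opening: 0.0196
grasp_force: 98.0
t 12.225 q [ -9.5139  21.8793  11.7117 119.4466  -1.8482  -2.2125] bend [ 0.5493 -0.0934  0.0397] tip [ 0.5841 -0.0974  0.0601]
scene hook_bend 0.72 [293.1 176.7] exp [291.3217 176.3545]
scene hook_tip 0.68 [283.3 167.5] exp [284.9356 166.0945]
scene strap 0.65 [252.4 126.6] exp start [278.045  158.8545] exp bend [291.3217 176.3545]
scene strap 0.61 [283.  156.8] exp start [278.045  158.8545] exp bend [291.3217 176.3545]
scene strap 0.6 [224.5 186.2] exp start [278.045  158.8545] exp bend [291.3217 176.3545]
scene strap 0.39 [194.4 263.7] exp start [278.045  158.8545] exp bend [291.3217 176.3545]
top strap 0.68 [220.5 170.1] exp start [289.5015 175.888 ] exp bend [287.3765 200.5402]
```

```bash
python3 -m inch '[[[0,-9.6,0,-4.1,0,0,0],[0,-7.7,0,-6.4,0,0,0],[0,-7.7,0,-6.4,0,0,0],[0,-7.7,0,-6.4,0,0,0],[0,0,0,0,0,0,0]]]'
python3 -m inch '[[[0,-7.7,0,-6.4,0,0,0],[0,-7.7,0,-6.4,0,0,0],[0,-6,0,-5,0,0,0],[0,0,0,0,0,0,0],[0,0,0,0,0,0,0]]]'
python3 chk.py; python3 - <<'E'
from h import *
a=viewer.camera("scene");b=viewer.camera("top")
A=cv2.resize(a["pixels"][120:220,220:320],None,fx=4,fy=4,interpolation=cv2.INTER_CUBIC);B=cv2.resize(b["pixels"][130:230,240:340],None,fx=4,fy=4,interpolation=cv2.INTER_CUBIC)
cv2.imwrite("pics/ab1.png",np.hstack([A,B])[:,:,::-1])
E
```

```text
time: 13.25
ee_pos: [0.4333, -0.0799, 0.1588]
tcp_rot: [-180.0, -39.7, 173.4]
wrist_force: [0.6, 0.4, -0.3]
opening: 0.0195
grasp_force: 98.0
time: 13.88
ee_pos: [0.4602, -0.083, 0.1591]
tcp_rot: [-180.0, -39.7, 173.4]
wrist_force: [0.1, -0.1, -1.4]
opening: 0.0195
grasp_force: 98.0
t 13.875 q [ -9.2164  31.9624  24.9981 122.7357  -1.6579  -1.9806] bend [ 0.6164 -0.1012  0.0355] tip [ 0.6513 -0.1053  0.0557]
scene hook_bend 0.55 [280.5 166. ] exp [278.6552 165.9174]
scene hook_tip 0.47 [272.9 157.5] exp [272.4837 155.9859]
scene strap 0.58 [312.6 168.9] exp start [278.045  158.8545] exp bend [278.6552 165.9174]
scene strap 0.57 [279.2 159.5] exp start [278.045  158.8545] exp bend [278.6552 165.9174]
scene strap 0.51 [251.3 125.7] exp start [278.045  158.8545] exp bend [278.6552 165.9174]
scene strap 0.49 [226.3 191.1] exp start [278.045  158.8545] exp bend [278.6552 165.9174]
top strap 0.68 [274.5 145.6] exp start [289.5015 175.888 ] exp bend [288.9252 178.7763]
top strap 0.44 [216.6 167.9] exp start [289.5015 175.888 ] exp bend [288.9252 178.7763]
top strap 0.28 [148.9 213. ] exp start [289.5015 175.888 ] exp bend [288.9252 178.7763]
```

View pics/ab1.png

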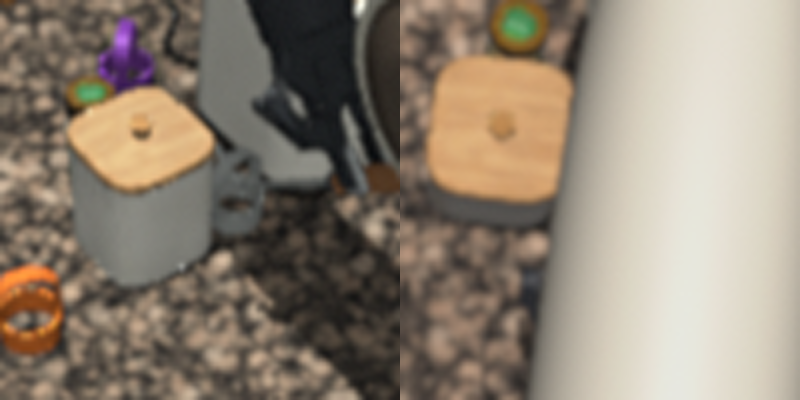

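The scene view shows the cutter (279,168) still upright in the gap, with the shank going into its arch and no contact force. The arm hides it from the top camera. Now I'll lift slowly.

```bash
python3 -m inch '[[[0,4.5,0,-5.4,0,0,0],[0,4.5,0,-5.4,0,0,0],[0,4.5,0,-5.4,0,0,0],[0,2.6,0,-3.1,0,0,0],[0,2.6,0,-3.1,0,0,0],[0,2.6,0,-3.1,0,0,0],[0,2.6,0,-3.1,0,0,0],[0,2.6,0,-3.1,0,0,0]]]'
python3 -m inch '[[[0,2.6,0,-3.1,0,0,0],[0,2.6,0,-3.1,0,0,0],[0,2.6,0,-3.1,0,0,0],[0,2.6,0,-3.1,0,0,0],[0,2.6,0,-3.1,0,0,0],[0,2.6,0,-3.1,0,0,0],[0,0,0,0,0,0,0],[0,0,0,0,0,0,0]]]'
python3 chk.py; python3 - <<'E'
from h import *
a=viewer.camera("scene")
for m in finder.mark_of("scene","cutter"): print(m["conf"],m["position"])
save(a,"a2.png",6,(230,110,320,200))
E
```

```text
time: 15.38
ee_pos: [0.4602, -0.083, 0.2007]
tcp_rot: [-180.0, -39.7, 173.4]
wrist_force: [0.4, -0.2, -1.1]
opening: 0.0195
grasp_force: 98.0
time: 16.38
ee_pos: [0.4601, -0.083, 0.2246]
tcp_rot: [-180.0, -39.7, 173.4]
wrist_force: [-0.6, -0.1, -1.1]
opening: 0.0195
grasp_force: 98.0
t 16.375 q [ -9.2145  32.0452  32.3459 129.989   -1.6574  -1.9805] bend [ 0.6163 -0.1012  0.101 ] tip [ 0.6511 -0.1052  0.1213]
scene hook_bend 0.43 [280.1 152.5] exp [279.2652 151.745 ]
scene hook_tip 0.63 [272.1 145.8] exp [272.8732 141.5042]
scene strap 0.78 [280.6 146.4] exp start [278.045  158.8545] exp bend [279.2652 151.745 ]
scene strap 0.73 [226.7 191.7] exp start [278.045  158.8545] exp bend [279.2652 151.745 ]
scene strap 0.64 [251.3 124.7] exp start [278.045  158.8545] exp bend [279.2652 151.745 ]
top strap 0.6 [216.2 170.1] exp start [289.5015 175.888 ] exp bend [291.3864 174.5619]
top strap 0.5 [270.  145.4] exp start [289.5015 175.888 ] exp bend [291.3864 174.5619]
0.81 [226.8, 203.4]
0.48 [251.0, 139.8]
0.46 [277.9, 164.0]
```

View pics/a2.png

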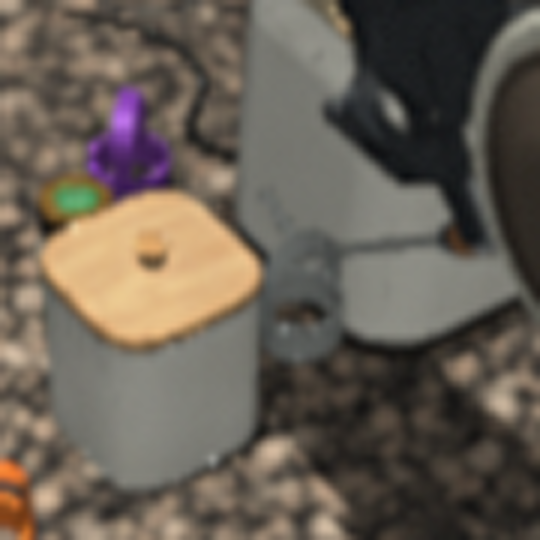

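The cutter hangs on the hook in the gap, with the strap at about scene px (280,149) and clear of the worktop. I'll pull it straight back out of the mouth.

```bash
python3 -m inch '[[[0,2.3,0,1.9,0,0,0],[0,4.6,0,3.8,0,0,0],[0,6.9,0,5.8,0,0,0],[0,7.7,0,6.4,0,0,0],[0,7.7,0,6.4,0,0,0],[0,7.7,0,6.4,0,0,0],[0,7.7,0,6.4,0,0,0],[0,7.7,0,6.4,0,0,0]]]'
python3 -m inch '[[[0,7.7,0,6.4,0,0,0],[0,7.7,0,6.4,0,0,0],[0,5.4,0,4.5,0,0,0],[0,3,0,2.5,0,0,0],[0,0,0,0,0,0,0],[0,0,0,0,0,0,0]]]'
python3 - <<'E'
from h import *
np.set_printoptions(precision=4,suppress=True)
o=bot.get_obs();R=Ro.from_euler("xyz",o["tcp_rot"],degrees=True).as_matrix()
print(o["time"],o["q"],o["ee_pos"]+R@[-.2,0,-.0054],o["wrist_force"])
for n in("scene","top"):
    viewer.camera(n)
    for t in("cutter","big_cutter","tray","canister","cutter_strap"):
        for m in finder.mark_of(n,t)[:3]: print(n,t,m["conf"],np.array(m["position"]))
E
```

```text
time: 17.88
ee_pos: [0.3918, -0.075, 0.2248]
tcp_rot: [-180.0, -39.7, 173.4]
wrist_force: [-0.8, 0.4, -0.7]
opening: 0.0196
grasp_force: 98.0
time: 18.62
ee_pos: [0.3619, -0.0716, 0.2246]
tcp_rot: [-180.0, -39.7, 173.4]
wrist_force: [0.4, 0.6, -1.1]
opening: 0.0194
grasp_force: 98.0
18.625 [ -9.6799  16.9836  12.2521 124.9371  -1.9519  -2.3396] [ 0.5182 -0.0898  0.101 ] [ 0.3596  0.5649 -1.0582]
scene cutter 0.61 [252.  141.3]
scene cutter 0.56 [227.1 205.9]
scene cutter 0.54 [299.3 181.4]
scene big_cutter 0.71 [175.1 278.4]
scene tray 0.67 [194.1 262.7]
scene canister 0.97 [251.3 178.1]
scene cutter_strap 0.72 [297.9 162.5]
scene cutter_strap 0.63 [227.6 192.4]
scene cutter_strap 0.49 [250.6 126.8]
top cutter 0.58 [219.2 176.5]
top big_cutter 0.75 [123.2 221.5]
top tray 0.65 [148.4 213.5]
top canister 0.75 [261.1 169.7]
top cutter_strap 0.7 [217.9 171.3]
```

The cutter is out in the open: strap at scene px (298,162), base at (299,181). I'll swing it slowly about the base axis towards the tray.

```bash
python3 -m inch '[[[0,-0.19,3.21,-0.16,0.32,0,-0.385],[0,-0.35,6.42,-0.29,0.64,0,-0.77],[0,-0.5,9.63,-0.415,0.96,0,-1.155],[0,-0.62,12.85,-0.52,1.28,0,-1.54],[0,-0.62,12.85,-0.52,1.28,0,-1.54],[0,-0.62,12.85,-0.52,1.28,0,-1.54],[0,-0.62,12.85,-0.52,1.28,0,-1.54],[0,-0.62,12.85,-0.52,1.28,0,-1.54]]]'
python3 -m inch '[[[0,-0.62,12.85,-0.52,1.28,0,-1.54],[0,-0.62,12.85,-0.52,1.28,0,-1.54],[0,-0.62,12.85,-0.52,1.28,0,-1.54],[0,-0.62,12.85,-0.52,1.28,0,-1.54],[0,-0.62,12.85,-0.52,1.28,0,-1.54],[0,-0.62,12.85,-0.52,1.28,0,-1.54],[0,-0.62,12.85,-0.52,1.28,0,-1.54],[0,-0.62,12.85,-0.52,1.28,0,-1.54]]]'
python3 -m inch '[[[0,-0.62,12.85,-0.52,1.28,0,-1.54],[0,-0.62,12.85,-0.52,1.28,0,-1.54],[0,-0.62,12.85,-0.52,1.28,0,-1.54],[0,-0.5,9.63,-0.415,0.96,0,-1.155],[0,-0.35,6.42,-0.29,0.64,0,-0.77],[0,-0.19,3.21,-0.16,0.32,0,-0.385],[0,0,0,0,0,0,0],[0,0,0,0,0,0,0]]]'
cat > chk2.py <<'E'
from h import *
np.set_printoptions(precision=4,suppress=True)
o=bot.get_obs();R=Ro.from_euler("xyz",o["tcp_rot"],degrees=True).as_matrix()
B=o["ee_pos"]+R@[-.2,0,-.0054];G=np.array([.542,.281,B[2]])
print(o["time"],o["q"],B,o["wrist_force"],"to go in tool mm",R.T@(G-B)*1000,"rod yaw",np.degrees(np.arctan2(-R[1,0],-R[0,0])),"1mm down",R.T@[0,0,-1],"1mm fwd",R.T@(np.array([-R[0,0],-R[1,0],0])/np.hypot(R[0,0],R[1,0])))
for n in("scene","top"):
    c=viewer.camera(n);print(n,"bend",proj(c,B),"goal at z0",proj(c,[.542,.281,.006]))
    for t in("cutter","big_cutter","tray","cutter_strap"):
        for m in finder.mark_of(n,t)[:3]: print(n,t,m["conf"],np.array(m["position"]),onz(c,m["position"],.006))
E
python3 chk2.py
```

```text
time: 20.23
ee_pos: [0.3686, 0.0126, 0.2247]
tcp_rot: [-180.0, -39.7, -173.5]
wrist_force: [-0.5, 0.4, -1.4]
opening: 0.0193
grasp_force: 98.0
time: 21.22
ee_pos: [0.3509, 0.1137, 0.2247]
tcp_rot: [-180.0, -39.7, -157.5]
wrist_force: [0.3, -0.3, -0.8]
opening: 0.0194
grasp_force: 98.0
time: 22.22
ee_pos: [0.3293, 0.1662, 0.2247]
tcp_rot: [-180.0, -39.7, -148.6]
wrist_force: [0.7, -0.0, -1.4]
opening: 0.0198
grasp_force: 98.0
22.225 [ 28.3052  16.9826  12.2543 124.9483  -1.9836  -2.3465] [0.4636 0.248  0.1011] [ 0.7303 -0.0393 -1.3851] to go in tool mm [-64.677  -12.6267 -53.7223] rod yaw 31.35447334056013 1mm down [-0.639   0.0005  0.7692] 1mm fwd [-0.7692 -0.0004 -0.639 ]
scene bend [228.7639 238.5035] goal at z0 [205.1034 247.8279]
scene cutter 0.78 [229.2 252.4] [0.4805 0.2394 0.006 ]
scene cutter 0.6 [227.7 208.2] [0.6127 0.1331 0.006 ]
scene cutter 0.46 [248.7 138.9] [ 0.8179 -0.1446  0.006 ]
scene big_cutter 0.6 [175.7 281. ] [0.5108 0.4096 0.006 ]
scene tray 0.72 [192.8 263.1] [0.5247 0.3396 0.006 ]
scene cutter_strap 0.74 [226.2 189.4] [0.6788 0.0837 0.006 ]
scene cutter_strap 0.67 [227.2 233.9] [0.5359 0.2003 0.006 ]
scene cutter_strap 0.45 [250.6 124.2] [ 0.8777 -0.209   0.006 ]
top bend [169.1087 230.9385] goal at z0 [165.1253 207.1642]
top cutter 0.75 [305.3 123.2] [ 0.8013 -0.1643  0.006 ]
top cutter 0.51 [216.  176.2] [0.6356 0.123  0.006 ]
top cutter 0.43 [175.1 227.7] [0.478  0.2498 0.006 ]
top tray 0.75 [149.5 215.3] [0.518  0.3288 0.006 ]
top cutter_strap 0.66 [216.2 170.7] [0.6531 0.1222 0.006 ]
top cutter_strap 0.57 [302.9 114.9] [ 0.8292 -0.1579  0.006 ]
top cutter_strap 0.49 [168.1 231.1] [0.4682 0.2712 0.006 ]
```

```bash
python3 -m inch '[[[0,-3.2,-0.6,-2.7,0,0,0],[0,-6.5,-1.3,-5.4,0,0,0],[0,-8.7,-1.7,-7.2,0,0,0],[0,-9.4,-1.8,-7.8,0,0,0],[0,-9.4,-1.8,-7.8,0,0,0],[0,-9.1,-1.8,-7.5,0,0,0],[0,-8.7,-1.7,-7.2,0,0,0],[0,-6.5,-1.3,-5.4,0,0,0]]]'
python3 -m inch '[[[0,-3.2,-0.6,-2.7,0,0,0],[0,0,0,0,0,0,0],[0,0,0,0,0,0,0],[0,0,0,0,0,0,0]]]'
python3 chk2.py
python3 - <<'E'
from h import *
a=viewer.camera("scene");b=viewer.camera("top")
A=cv2.resize(a["pixels"][180:330,130:260],None,fx=3,fy=3,interpolation=cv2.INTER_CUBIC);B=cv2.resize(b["pixels"][140:290,90:220],None,fx=3,fy=3,interpolation=cv2.INTER_CUBIC)
cv2.imwrite("pics/ab3.png",np.hstack([A,B])[:,:,::-1])
E
```

```text
time: 23.72
ee_pos: [0.4045, 0.1981, 0.2242]
tcp_rot: [-180.0, -39.7, -148.6]
wrist_force: [0.1, 0.3, -1.7]
opening: 0.0191
grasp_force: 98.0
time: 24.22
ee_pos: [0.4073, 0.1994, 0.2249]
tcp_rot: [-180.0, -39.7, -148.6]
wrist_force: [-1.3, 0.1, -1.4]
opening: 0.0194
grasp_force: 98.0
24.225 [ 27.619   29.6666  29.0154 128.9947  -2.4423  -2.9121] [0.5416 0.2814 0.1012] [-1.2723  0.0837 -1.4415] to go in tool mm [-0.1118 -0.5338 -0.0926] rod yaw 31.402098939037334 1mm down [-0.6389  0.0004  0.7693] 1mm fwd [-0.7693 -0.0003 -0.6389]
scene bend [201.6073 228.5913] goal at z0 [205.1034 247.8279]
scene cutter 0.71 [205.1 241.2] [0.5609 0.2662 0.006 ]
scene big_cutter 0.82 [173.1 283.9] [0.5083 0.4202 0.006 ]
scene tray 0.71 [191.5 263.2] [0.527  0.3426 0.006 ]
scene tray 0.47 [204.4 225.8] [0.6082 0.2317 0.006 ]
scene cutter_strap 0.66 [203.  227.1] [0.6072 0.238  0.006 ]
top bend [157.5396 203.5835] goal at z0 [165.1253 207.1642]
top cutter 0.63 [178.7 252.2] [0.4037 0.2385 0.006 ]
top cutter 0.51 [162.7 204.2] [0.5514 0.2886 0.006 ]
top cutter_strap 0.71 [219.3 170.2] [0.6545 0.1124 0.006 ]
top cutter_strap 0.62 [304.  116.8] [ 0.8228 -0.1611  0.006 ]
top cutter_strap 0.58 [154.3 201.5] [0.5604 0.3147 0.006 ]
```

View pics/ab3.png

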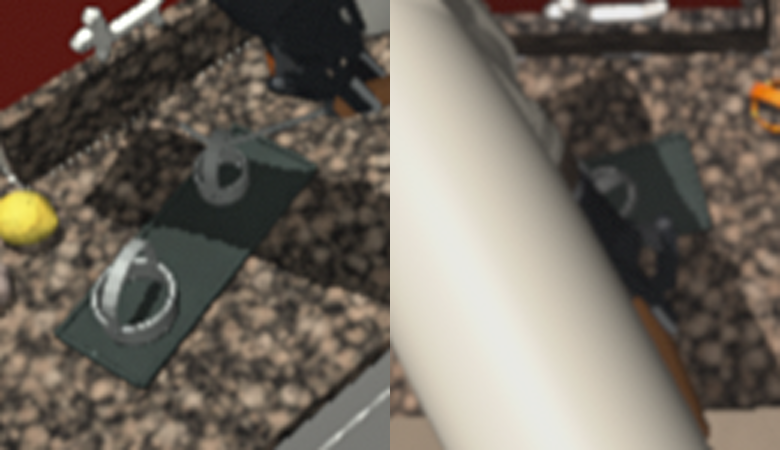

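The cutter hangs over the free half of the tray, at scene crop (220,180) and top px about (163,203), well clear of the big cutter. I'll lower it gently.

```bash
python3 -m inch '[[[0,-1.8,0,2.1,0,0,0],[0,-3.2,0,3.85,0,0,0],[0,-3.2,0,3.85,0,0,0],[0,-3.2,0,3.85,0,0,0],[0,-1.9,0,2.3,0,0,0],[0,-1,0,1.2,0,0,0],[0,-1,0,1.2,0,0,0],[0,-1,0,1.2,0,0,0]]]'
python3 -m inch '[[[0,-1,0,1.2,0,0,0],[0,-1,0,1.2,0,0,0],[0,-1,0,1.2,0,0,0],[0,-1,0,1.2,0,0,0],[0,-1,0,1.2,0,0,0],[0,-1,0,1.2,0,0,0],[0,-1,0,1.2,0,0,0],[0,-1,0,1.2,0,0,0]]]'
python3 -m inch '[[[0,-2,0,2.4,0,0,0],[0,-2.6,0,3.1,0,0,0],[0,-2.6,0,3.1,0,0,0],[0,-2.6,0,3.1,0,0,0],[0,0,0,0,0,0,0],[0,0,0,0,0,0,0]]]'
python3 chk2.py
```

```text
time: 25.82
ee_pos: [0.4076, 0.1995, 0.1992]
tcp_rot: [-180.0, -39.7, -148.6]
wrist_force: [0.2, 0.9, -1.3]
opening: 0.0194
grasp_force: 98.0
time: 26.82
ee_pos: [0.4076, 0.1995, 0.1866]
tcp_rot: [-180.0, -39.7, -148.6]
wrist_force: [-0.6, -0.7, -0.6]
opening: 0.0196
grasp_force: 98.0
time: 27.58
ee_pos: [0.4076, 0.1995, 0.1716]
tcp_rot: [-180.0, -39.7, -148.6]
wrist_force: [-0.5, -0.7, -0.7]
opening: 0.0193
grasp_force: 98.0
27.575 [ 27.616   29.6688  23.1378 123.1274  -2.4438  -2.9111] [0.5419 0.2815 0.0479] [-0.5329 -0.6583 -0.7035] to go in tool mm [ 0.0994 -0.4721  0.0828] rod yaw 31.398380086686043 1mm down [-0.6391  0.0004  0.7692] 1mm fwd [-0.7692 -0.0003 -0.6391]
scene bend [203.5243 239.6932] goal at z0 [205.1034 247.8279]
scene cutter 0.66 [204.3 251. ] [0.5348 0.2897 0.006 ]
scene cutter 0.55 [191.8 233.7] [0.6108 0.2785 0.006 ]
scene big_cutter 0.73 [173.9 280.7] [0.515  0.4128 0.006 ]
scene big_cutter 0.21 [205.  229.8] [0.5948 0.2399 0.006 ]
scene tray 0.74 [195.8 262.3] [0.5209 0.3317 0.006 ]
scene cutter_strap 0.55 [202.4 229.4] [0.6015 0.2448 0.006 ]
top bend [161.8443 205.6521] goal at z0 [165.1253 207.1642]
top cutter 0.65 [302.6 122. ] [ 0.8055 -0.1559  0.006 ]
top cutter 0.52 [217.6 176.4] [0.6348 0.118  0.006 ]
top cutter 0.39 [166.1 200.7] [0.5621 0.2782 0.006 ]
top cutter_strap 0.54 [220.  169.6] [0.6563 0.1102 0.006 ]
top cutter_strap 0.5 [301.5 114.6] [ 0.8303 -0.1535  0.006 ]
top cutter_strap 0.41 [160.5 204.2] [0.5516 0.2954 0.006 ]
```

```bash
python3 -m inch '[[[0,-2.6,0,3.1,0,0,0],[0,0,0,0,0,0,0],[0,1.9,0,1.6,0,0,0],[0,3.85,0,3.2,0,0,0],[0,3.85,0,3.2,0,0,0],[0,3.85,0,3.2,0,0,0],[0,0,0,0,0,0,0]]]'
python3 - <<'E'
from h import *
for n in("scene","top"):
    c=viewer.camera(n)
    for t in("cutter","cutter_strap"):
        for m in finder.mark_of(n,t)[:4]: print(n,t,m["conf"],m["position"])
a=viewer.camera("scene");save(a,"a4.png",5,(150,190,260,300))
E
```

```text
time: 28.95
ee_pos: [0.3924, 0.1902, 0.1676]
tcp_rot: [-180.0, -39.7, -148.6]
wrist_force: [-0.1, -0.6, -0.7]
opening: 0.0192
grasp_force: 98.0
scene cutter 0.7 [205.4, 247.6]
scene cutter_strap 0.78 [204.2, 230.2]
top cutter 0.66 [164.9, 202.7]
top cutter 0.47 [304.0, 121.5]
top cutter_strap 0.64 [217.5, 167.5]
top cutter_strap 0.53 [301.8, 115.6]
```

View pics/a4.png

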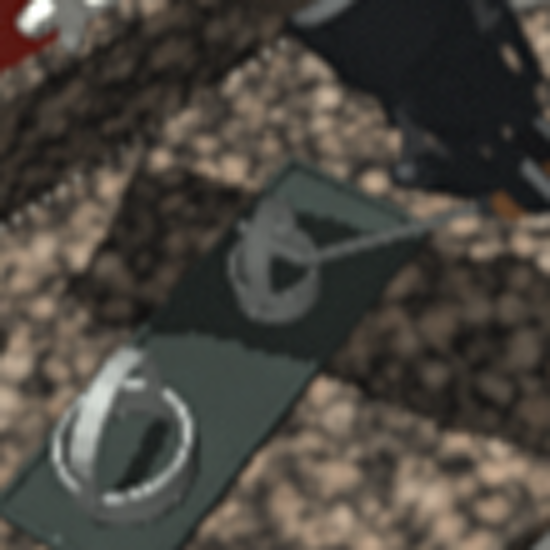

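The cutter stands on the tray at scene px (205,247), right on the goal projection, with the rod still in its arch. I'll carry on backing out.

```bash
python3 -m inch '[[[0,3.85,0,3.2,0,0,0],[0,3.85,0,3.2,0,0,0],[0,3.85,0,3.2,0,0,0],[0,3.85,0,3.2,0,0,0],[0,3.85,0,3.2,0,0,0],[0,3.85,0,3.2,0,0,0],[0,3.85,0,3.2,0,0,0],[0,3.85,0,3.2,0,0,0]]]'
python3 -m inch '[[[0,7.7,0,6.4,0,0,0],[0,7.7,0,6.4,0,0,0],[0,7.7,0,6.4,0,0,0],[0,7.7,0,6.4,0,0,0],[0,0,0,0,0,0,0]]]'
python3 chk2.py
```

```text
time: 30.3
ee_pos: [0.3582, 0.1694, 0.1674]
tcp_rot: [-180.0, -39.7, -148.6]
wrist_force: [0.1, 1.3, -2.1]
opening: 0.0198
grasp_force: 98.0
time: 30.92
ee_pos: [0.3238, 0.1484, 0.1676]
tcp_rot: [-180.0, -39.7, -148.6]
wrist_force: [0.1, -0.2, -0.7]
opening: 0.0195
grasp_force: 98.0
30.925 [ 26.9197  15.6928   4.379  118.3043  -2.8836  -3.4445] [0.4581 0.2303 0.044 ] [ 0.1281 -0.1875 -0.6526] to go in tool mm [-75.4033  -0.4458 -62.6136] rod yaw 31.393131616604162 1mm down [-0.6388  0.0004  0.7693] 1mm fwd [-0.7693 -0.0003 -0.6388]
scene bend [235.935  247.8862] goal at z0 [205.1034 247.8279]
scene cutter 0.82 [203.4 246.5] [0.5492 0.2818 0.006 ]
scene cutter 0.69 [226.8 204.9] [0.6253 0.1262 0.006 ]
scene big_cutter 0.77 [172.7 285.3] [0.5055 0.4236 0.006 ]
scene tray 0.92 [196.4 264.6] [0.5136 0.3351 0.006 ]
scene cutter_strap 0.71 [225.3 188.6] [0.6837 0.0836 0.006 ]
scene cutter_strap 0.63 [203.3 230.4] [0.5965 0.2452 0.006 ]
top bend [179.1702 233.59  ] goal at z0 [165.1253 207.1642]
top cutter 0.73 [300.4 122.7] [ 0.8034 -0.1487  0.006 ]
top cutter 0.54 [215.4 176.2] [0.6356 0.1249 0.006 ]
top cutter 0.46 [167.6 203.3] [0.5538 0.2735 0.006 ]
top cutter_strap 0.72 [300.4 115.4] [ 0.8277 -0.1498  0.006 ]
top cutter_strap 0.57 [270.8 145.6] [ 0.7301 -0.0516  0.006 ]
top cutter_strap 0.47 [214.8 172.4] [0.6478 0.1266 0.006 ]
```

```bash
python3 -m inch '[[[0,12.8,0,-15.4,0,0,0],[0,12.8,0,-15.4,0,0,0],[0,12.8,0,-15.4,0,0,0],[0,0,0,0,0,-8,0],[0,0,0,-10,0,-8,0],[0,0,0,-10,0,-8,0],[0,0,0,-10,0,-8,0],[0,0,0,-10,0,-7.7,0]]]'
python3 -m inch '[[[0,0,0,0,0,0,9.85],[0,0,0,0,0,0,9.85],[0,0,0,0,0,0,9.85],[0,0,0,0,0,0,9.85],[0,0,0,0,0,0,9.85],[0,0,0,0,0,0,9.85],[0,0,0,0,0,0,9.85],[0,0,0,0,0,0,9.85]]]'
python3 -m inch '[[[0,0,0,0,0,0,9.85],[0,0,0,0,0,0,9.85],[0,0,0,0,0,0,9.85],[0,0,0,0,0,0,9.85],[0,0,0,0,0,0,9.85],[0,0,0,0,0,0,0]]]'
python3 -c "from h import *;print(bot.get_obs()['q'])"
```

```text
time: 32.42
ee_pos: [0.3358, 0.1557, 0.2655]
tcp_rot: [-180.0, 0.3, -148.6]
wrist_force: [-0.6, 0.1, -0.6]
opening: 0.0199
grasp_force: 98.0
time: 33.42
ee_pos: [0.3355, 0.1555, 0.2647]
tcp_rot: [-180.0, 0.0, 132.3]
wrist_force: [-0.3, -0.0, -1.3]
opening: 0.0195
grasp_force: 97.9
time: 34.17
ee_pos: [0.3356, 0.1556, 0.2646]
tcp_rot: [-180.0, 0.0, 83.4]
wrist_force: [-1.0, 0.1, -1.2]
opening: 0.0195
grasp_force: 98.0
[ 2.48891794e+01 -1.83221733e+01 -7.24089964e+00  1.01116855e+02
 -2.19682670e-02  1.21458891e+02]
```

```bash
python3 -m inch '[[[0,-20,10.5,0,0,0,0],[0,-40,21,0,0,0,0],[0,-40,21,0,0,0,0],[0,-40,21,0,0,0,0],[0,-40,21,0,0,0,0],[0,-40,21,0,0,0,0],[0,-31,16,0,0,0,0],[0,-20,10,0,0,0,0]]]'
python3 -m inch '[[[0,0,0,20,0,0,0],[0,0,0,40,0,0,0],[0,0,0,40,0,0,0],[0,0,0,40,0,0,0],[0,0,0,40,0,0,0],[0,0,0,36,0,0,0],[0,0,0,20,0,0,0],[0,0,0,8,0,0,0]]]'
python3 -m inch '[[[0,0,0,6,0,0,0],[0,0,0,4,0,0,0],[0,0,0,2,0,0,0],[0,0,0,2,0,0,0],[0,0,0,0,0,0,0]]]'
python3 -c "from h import *;print(bot.get_obs()['q'])"
```

```text
time: 35.17
ee_pos: [0.4451, -0.1315, 0.2645]
tcp_rot: [-180.0, 0.0, 83.6]
wrist_force: [0.1, 0.3, -0.6]
opening: 0.0193
grasp_force: 98.0
time: 36.17
ee_pos: [0.4441, -0.1298, 0.0196]
tcp_rot: [-179.9, 0.0, 83.6]
wrist_force: [-0.2, 0.5, -0.9]
opening: 0.0196
grasp_force: 98.1
time: 36.8
ee_pos: [0.445, -0.1301, 0.0068]
tcp_rot: [180.0, 0.0, 83.4]
wrist_force: [0.0, 1.1, -0.8]
opening: 0.0192
grasp_force: 98.1
[-1.62741829e+01 -5.00909010e+00 -2.48750784e+01  7.01266373e+01
 -3.03852351e-02  8.03552244e+01]
```

```bash
python3 -m inch '[[[0,0,0,1.5,0,0,0],[0,0,0,1,0,0,0],[0,0,0,0,0,0,0],[30,0,0,0,0,0,0],[50,0,0,0,0,0,0],[65,0,0,0,0,0,0],[65,0,0,0,0,0,0],[65,0,0,0,0,0,0]]]'
python3 -m inch '[[[65,0,0,-10,0,0,0],[65,0,0,-25,0,0,0],[65,0,0,-40,0,0,0],[65,0,0,-40,0,0,0],[65,0,0,-40,0,0,0],[65,0,0,-40,0,0,0],[65,0,0,0,0,0,0],[65,0,0,0,0,0,0]]]'
python3 chk2.py; python3 - <<'E'
from h import *
a=viewer.camera("scene");save(a,"s5.png",2,(120,90,400,340))
c=viewer.camera("wrist")
for t,z in(("hook_rod",0),("hook_bend",.01)):
    for m in finder.mark_of("wrist",t)[:1]:print(t,m["conf"],onz(c,m["position"],z))
E
```

```text
time: 37.8
ee_pos: [0.4449, -0.13, 0.0042]
tcp_rot: [-180.0, 0.0, 83.4]
wrist_force: [0.5, 0.2, -0.3]
opening: 0.0552
grasp_force: 0.0
time: 38.8
ee_pos: [0.4449, -0.1299, 0.1992]
tcp_rot: [180.0, 0.0, 83.4]
wrist_force: [0.1, 0.7, -0.2]
opening: 0.0558
grasp_force: 0.0
38.8 [-16.2621  -7.3914  -5.6468  91.7369  -0.0289  80.3723] [ 0.4218 -0.3286  0.2047] [ 0.1168  0.7116 -0.1768] to go in tool mm [619.3897  48.9846  -0.3195] rod yaw -96.6343490142248 1mm down [ 0.0005 -0.      1.    ] 1mm fwd [-1.     -0.      0.0005]
scene bend [375.5082 123.7294] goal at z0 [205.1034 247.8279]
scene cutter 0.78 [225.6 206.1] [0.6241 0.1324 0.006 ]
scene cutter 0.75 [205.5 231. ] [0.5901 0.2417 0.006 ]
scene cutter 0.73 [204.8 247.6] [0.5433 0.2812 0.006 ]
scene big_cutter 0.78 [176.5 280.4] [0.5108 0.4069 0.006 ]
scene tray 0.83 [195.4 261.9] [0.5228 0.3317 0.006 ]
scene cutter_strap 0.66 [249.5 126.4] [ 0.8707 -0.1968  0.006 ]
scene cutter_strap 0.52 [203.5 229.8] [0.5979 0.2433 0.006 ]
top bend [389.7081 240.193 ] goal at z0 [165.1253 207.1642]
top cutter 0.71 [304.6 122.8] [ 0.8027 -0.1621  0.006 ]
top cutter 0.68 [218.3 174.3] [0.6415 0.1157 0.006 ]
top cutter 0.61 [163.8 202.8] [0.5557 0.2852 0.006 ]
top big_cutter 0.78 [125.2 220.5] [0.5038 0.4031 0.006 ]
top tray 0.8 [147.3 215.1] [0.5188 0.3356 0.006 ]
top cutter_strap 0.58 [148.1 213. ] [0.5252 0.3332 0.006 ]
top cutter_strap 0.55 [304.2 115. ] [ 0.8288 -0.1621  0.006 ]
top cutter_strap 0.54 [156.7 203.3] [0.5546 0.3072 0.006 ]
hook_rod 0.85 [ 0.44573248 -0.12872804  0.        ]
hook_bend 0.58 [ 0.418794   -0.32858278  0.01      ]
```

View pics/s5.png

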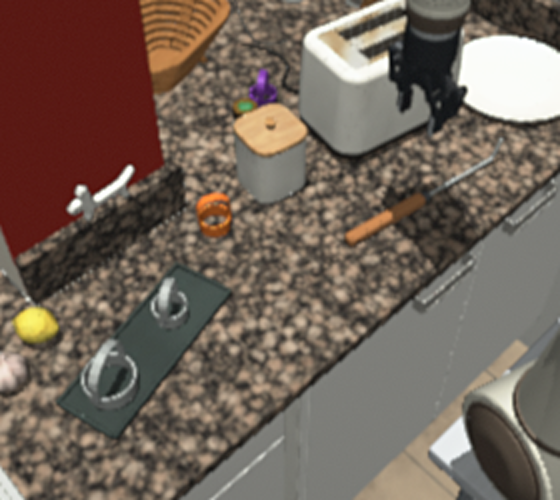

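The cutter stands upright inside the tray rim (crop (170,308)), the big cutter and canister are in place, and the rod lies flat on the bare worktop with the gripper clear above. Handing in.

```bash
python3 -c "from h import *;print(bot.job_done())"
```

```text
the job is handed in; nothing more can be done
None
```

I lifted the small cutter out of the gap with the hooked rod and stood it upright on the tray beside the bigger cutter. The rod lies flat on the bare worktop, and I handed the job in at about 39 s; the hand-in gave no verdict.

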